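# Clamp a bent rod in the notched filing jig

### The job

Get the bent steel rod held in the filing jig. First free the sticking pull pin that locks the jig's keeper arm: twist it to and fro, a good 15 degrees out and back again, while it is still in its bore, then draw it straight up and leave it lying on the bench, clear of the jig. Then pick up the Z-shaped rod, turn it until both of its ends rest in the two V-notches, centred and level, let go of it, and swing the keeper arm over the rod until it meets its stop; leave the tape dispenser, glue bottle and sanding block where they are.

Things in the scene. Friction and masses are not known exactly. Their poses are not given: they have to be found in the camera images.
- jig: Fixed filing jig. Origin on the bench top under the middle between the two notches; z up. Plywood board 190 x 190 mm, 12 mm thick, its centre at jig (12, -10) mm. Keeper arm's pivot at jig (80, -10) mm, pin bore in a block at (80, -65) mm.
- notch_a (a point): Aluminium V-notch post at jig (45, 45) mm; the point is the rod's axis when seated, 45 mm above the bench. The groove runs along jig x, opens upward, 90 degrees wide, 31 mm across the mouth; the post is 14 mm long along x, 45 mm wide, its top at z = 55 mm.
- notch_b (a point): The like V-notch post at jig (-45, -45) mm.
- seat (a point): Where the rod's centre must come: 45 mm straight above the jig's origin, axes as the jig's; the rod's x lies along jig x, either way round, each leg in one notch. Under its middle there is nothing above the board (z = 12 mm).
- rod_center (a point): Centre of the loose Z-bent round steel rod, 10 mm thick, lying flat on the bench (centre 5 mm up). Straight middle along own y, -35 to +35 mm; from its +y end a leg runs to own +x, from its -y end to own -x: leg axes at y = +45 and -45 mm, ends at x = +70 and -70 mm. A half turn about z gives the same shape. Grip across the middle, closing along own x.
- rod: The bent rod as a whole, about 120 g (see point rod_center); origin 5 mm below that centre.
- pin_tab (a point): Centre of the flat grip tab of the loose steel pull pin: 10 mm thick (own x), 24 mm wide (own y), 28 mm high. Starts upright and fully home, axes as the jig's, tab centre 92 mm above the bench. Closing along own x grips the tab.
- pin: The pull pin, 50 g; origin at its round tip, 60 mm below the tab centre. From the top: tab, stem 8 mm, collar 16 mm wide, shank 8 mm in diameter. The shank goes 34 mm deep through the keeper arm into the bore; it is clear after rising 34 mm. A hidden spring pad makes it stick: straight pulling meets up to about 20 N, less while it is twisted.
- keeper (a joint): Keeper arm, level steel bar 16 mm wide (z = 58 to 66 mm) on the upright pivot, rubber foot below it at 80 mm from the pivot, down to z = 52.5 mm. 0 rad: parked, pointing to jig -y, locked by the pin. Grows clockwise seen from above, to 1.571 at the stop: pointing to jig -x, foot over the rod's middle. Stays where left; 1 N at the knob moves it.
- knob (a point): Centre of the round upright black knob on the arm's free end, 115 mm from the pivot: 20 mm diameter, 29 mm high, centre 83 mm above the bench.
- tape_dispenser: The tape dispenser, a bystander on the bench, not to be disturbed; origin at its underside.
- glue_bottle: The glue bottle, a bystander on the bench, not to be disturbed; origin at its underside.
- sanding_block: The sanding block, a bystander on the bench, not to be disturbed; origin at its underside.

How it is judged:
On the way, in this order (a step that is already met when the one before it is completed fails the run):
1. the pin is twisted at least 10 degrees out of its starting direction while still in its bore (z of pin_tab in the frame of jig below 0.12 m and angle between the x axis of pin_tab and the x axis of jig, either way round above 0.175 rad).
2. the pin is twisted back to within 5 degrees of its starting direction while still in its bore (z of pin_tab in the frame of jig below 0.12 m and angle between the x axis of pin_tab and the x axis of jig, either way round below 0.087 rad).
3. the pin lies on the bench, let go, clear of the jig (height (world z) of pin_tab below 0.03 m and contact force between pin and jig below 0.05 N and contact force between pin and the fingers below 0.05 N and linear speed of pin below 0.03 m/s and horizontal distance between pin_tab and seat above 0.08 m), for 0.2 s.
4. the rod rests with both ends in the V-notches, let go (horizontal distance between rod_center and seat below 0.012 m and z of rod_center in the frame of jig between 0.042 and 0.048 m and angle between the x axis of rod_center and the x axis of jig, either way round below 0.07 rad and angle between rod_center's own z axis and vertical below 0.05 rad and contact force between rod and the fingers below 0.05 N and linear speed of rod below 0.02 m/s), for 0.3 s.
At the end, for the whole second after the job is handed in: Rod at rest in both V-notches (centre within 12 mm in plan and 3 mm in height, along the jig within 4 degrees, level within 3), let go; keeper arm over it, within 6 degrees of its stop; pin lying let go on the bench (tab centre below 30 mm), at rest, not touching the jig (all of step 3 and all of step 4 and value of joint keeper above 1.47 rad and velocity of joint keeper below 0.05 rad/s).
It fails at once if the tape dispenser is moved by more than 3 cm (distance of tape_dispenser from where it was at the start of the episode above 0.03 m).
It fails at once if the glue bottle is moved by more than 3 cm (distance of glue_bottle from where it was at the start of the episode above 0.03 m).
It fails at once if the sanding block is moved by more than 3 cm (distance of sanding_block from where it was at the start of the episode above 0.03 m).
It also fails if it takes over 72 s, if anything falls off the work surface, if the arm or the gripper's body presses on something with over 40 N, if the wrist force passes 120 N, or if a joint passes its speed limit or range.

### The arm

A 7-joint arm with a two-finger parallel gripper is mounted at the origin on a cart in front of the work surface, level with it; the furniture and walls round the work are solid. World frame = base frame: x ahead of the robot, y to its left, z up, the work surface at z = 0. Lengths are in m, angles in rad, forces in N, time in s.
With the tool pointing down it reaches from about 0.425 to 0.875 m from the base axis. Payload 4.7 kg.
Tool frame: the origin (TCP) lies at the centre of the arm's flange, where the gripper is bolted on; the fingertips stand 182 mm ahead of it and the grasp point (between the pads) lies 164 mm ahead of it (env.tcp_to_grasp is the distance from the TCP to the grasp point, in m); z points along the fingers, y is the line along which they close (so a half turn about z gives the same grasp; the last joint's range is limited). The gripper opens to 87 mm and grips with 3 to 60 N. Pads are 19 mm wide; open, the fingers measure 117 mm over their backs; the gripper's body (75 mm by 190 mm) begins 51 mm behind the grasp point.
Start: joints at [-1.088, 0.321, -0.07, 1.45, 0.023, 1.371, -0.057], TCP at [0.294, 0.58, 0.405] pointing down, gripper open.
Joint ranges: [-2.86, 2.86], [-0.3, 2.09], [-1.38, 1.24], [0.06, 2.45], [-1.56, 4.7], [0.09, 2.05], [-2.69, 2.69]. Speed limits (rad/s): [2.57, 2.57, 3.14, 3.14, 3.14, 3.14, 3.14].

### API

Orientations are given as a rotation vector (axis times angle).
In Python, from rig import env gives the robot as it stands.
- The arm moves only by the tool carry_out, never from a script. Its argument "series" is text: rows parted by semicolons, each of 7 numbers parted by spaces: the turn, a rotation vector about the tool's x, y, z each as a share of 360 degrees, from -1 to 1, then the shift along the tool's x, y, z each as a share of 0.4 m, from -1 to 1, then the gripper's target within -1 to 1 (fully open at 1, half-way at 0, shut at -1). In form: ax ay az dx dy dz grip; .... A call has 1 to 8 rows; each row is the pose to reach, as a shift and turn from the pose commanded when the call began, along the tool's axes at that moment, turning the shorter way round; what a row does not reach only later rows make up. A row lasts 1/10 s, in which the tool goes at most 50 mm and 8.59 degrees, less where a joint would pass 70% of its speed; a pose out of reach is approached as far as the arm can. A call with a number of a shift or a turn outside -1 to 1 is refused whole. A call with a gripper value outside its range is refused whole. The fingers move at their own pace and stop on an object; the grip force is fixed at half the most. Time passes only in rows, so rows that repeat a pose let the fingers close. It gives the time, the measured TCP pose, the force, the opening and the grip force at its end, in the units of the state.
- env.state(): the state, without advancing time (a new reading comes with each control period).
- env.read_camera(name): name is "scene" or "top"; returns (picture, depth): 420x560x3 uint8, red, green, blue; 420x560 float32, m along the optical axis (not along the pixel's ray), 0 where there is no reading.
- env.get_calibration(name): a dict with "intrinsics" (3x3 intrinsics, pixels), "rvec" (rotation vector, rad) and "tvec" (3), from world to camera coordinates, as OpenCV has them. Camera axes: x right, y down, z forward; pixel columns grow to the right and rows downward; lengths in m; the calibration is good to about 2 mm. A picture is of the moment at which its call begins. get_calibration takes no time and is no camera call.
- env.close_job(): hands the job in; it is judged then, once.
Trained networks look in the newest picture that a camera, given by its name, has taken for a name from the list of things; names that differ only in an ending like _2 or _b are one class to them, and where a whole thing is asked for, a point or a joint stands for the part that bears it (a point fixed in the world has none). Each returns a list of dicts, best first, with "p" (0 to 1); they miss things now and then, are a little off and sometimes report something else, mostly with a low value. They report only what shows in the picture. A call takes as long as a camera call.
- env.recognise(camera, label): "extent" ([centre column, centre row, width, height] in pixels, round what is visible of it).
- env.regions_of(camera, label): "mask" (420x560 bool, what is visible of it) and "extent" ([centre column, centre row, width, height] in pixels, round what is visible of it).
- env.place_of(camera, label): "uv" ([column, row] in pixels: a listed point, or the origin of a listed thing).
The state is a dict: "t": time; "q": joint angles; "qvel": joint speeds; "tau": joint torques, N m; "ee_pos": TCP position; "tcp_rot": TCP orientation; "ft_force": force on the tool from outside, world axes, zero at the start; "ft_torque": the same for the moment, N m; "finger_gap": finger opening in m; "grasp_force": force on a finger pad.
Only numpy, scipy, OpenCV 4.12 (cv2) and the standard library are available. Lean on these libraries where they do the work, as an engineer would, in place of code of your own. Each camera call takes 0.05 s, during which the arm holds its last target. There are 200 camera calls.

## Working session

There is one attempt and no reset: what is moved stays moved. The work goes in short steps, Python scripts to look and compute and a tool call to move; the robot and the scene stay as the last step left them, time stands still between calls to the robot, and variables do not carry over. Pictures are saved under pics/ and viewed, at most 10 in all, crops included, and the job is handed in when it is done.

Besides the shell and the picture viewer there is one more tool, called as name(argument=value, ...), one argument or row to a line, values as JSON. carry_out: Moves the arm, as the interface text tells. Shift numbers are shares of 0.4 m and turn numbers shares of 360 degrees, none past 1 either way. Its arguments: {"type":"object","properties":{"series":{"type":"string"}},"required":["series"]}

```bash
ls; mkdir -p pics; cat > h.py <<'E'
import numpy as np, cv2
from rig import env
from scipy.spatial.transform import Rotation as R
def cal(c):
    k=env.get_calibration(c); return np.array(k["intrinsics"]),R.from_rotvec(np.ravel(k["rvec"])).as_matrix(),np.ravel(k["tvec"])
def onplane(c,uv,z):
    K,Rm,t=cal(c); d=Rm.T@np.linalg.inv(K)@np.array([uv[0],uv[1],1.]); o=-Rm.T@t
    return o+d*(z-o[2])/d[2]
def cloud(c,dep):
    K,Rm,t=cal(c); v,u=np.mgrid[:dep.shape[0],:dep.shape[1]]
    p=np.stack([(u-K[0,2])/K[0,0]*dep,(v-K[1,2])/K[1,1]*dep,dep],-1)
    return (p-t)@Rm
def proj(c,p):
    K,Rm,t=cal(c); q=K@(Rm@np.array(p)+t); return q[:2]/q[2]
E
python3 - <<'E'
from h import *
for c in("top","scene"):
    im,d=env.read_camera(c); cv2.imwrite(f"pics/{c}0.png",im[:,:,::-1]); np.save(f"{c}0.npy",d)
    K,Rm,t=cal(c); print(c,-Rm.T@t,K[0,0])
    for n,z in dict(notch_a=.045,notch_b=.045,seat=.045,rod_center=.005,pin_tab=.092,knob=.083,jig=0,tape_dispenser=0,glue_bottle=0,sanding_block=0).items():
        for r in env.place_of(c,n)[:3]: print(n,round(r["p"],2),np.round(r["uv"],1),onplane(c,r["uv"],z).round(4)[:2])
s=env.state(); print(s["t"],s["ee_pos"],s["tcp_rot"],s["finger_gap"],s["ft_force"], env.tcp_to_grasp)
E
```

```text
pics
top [ 0.40303298 -0.01617171  1.58088881] 482.3945817083745
notch_a 0.78 [245.1 207.9] [0.6072 0.1047]
notch_a 0.66 [270.7 231.8] [0.5309 0.0216]
notch_b 0.78 [245.1 207.9] [0.6072 0.1047]
notch_b 0.66 [270.7 231.8] [0.5309 0.0216]
seat 0.65 [259.9 217.8] [0.5756 0.0567]
rod_center 0.45 [364.8 240.7] [ 0.5074 -0.2851]
pin_tab 0.68 [387.  199.5] [ 0.6307 -0.3414]
pin_tab 0.55 [278.  197.5] [ 0.6345 -0.0012]
knob 0.52 [301.2 199. ] [ 0.6317 -0.074 ]
jig 0.93 [260.8 217.3] [0.5823 0.0559]
tape_dispenser 0.68 [388.7 197.2] [ 0.6526 -0.3673]
tape_dispenser 0.67 [183.1 198.8] [0.6421 0.3142]
glue_bottle 0.52 [355.2 184. ] [ 0.6962 -0.2567]
sanding_block 0.7 [385.5 196.9] [ 0.6535 -0.3567]
scene [ 0.07629721 -0.77039146  0.8491517 ] 483.2567047638862
notch_a 0.71 [255.5 227.6] [0.5229 0.0083]
notch_a 0.65 [267.7 195.5] [0.6185 0.0989]
notch_b 0.71 [255.5 227.6] [0.5229 0.0083]
notch_b 0.65 [267.7 195.5] [0.6185 0.0989]
seat 0.59 [258.5 206.7] [0.5729 0.0731]
rod_center 0.63 [321.4 316.2] [ 0.5093 -0.2772]
pin_tab 0.53 [297.6 197.7] [ 0.6435 -0.0028]
knob 0.54 [309.4 216.8] [ 0.6299 -0.0706]
jig 0.91 [262.2 220.9] [0.5768 0.0643]
jig 0.28 [308.9 215.9] [0.691 0.009]
tape_dispenser 0.9 [239.2 174.7] [0.6343 0.2814]
glue_bottle 0.74 [380.3 272.9] [ 0.7045 -0.2543]
1.1 [0.29369334 0.57986374 0.40478914] [7.29593166e-01 3.05562632e+00 9.82458949e-05] 0.08673174185814038 [0.13725709 0.56051904 1.0107888 ] 0.1635
```

View pics/top0.png

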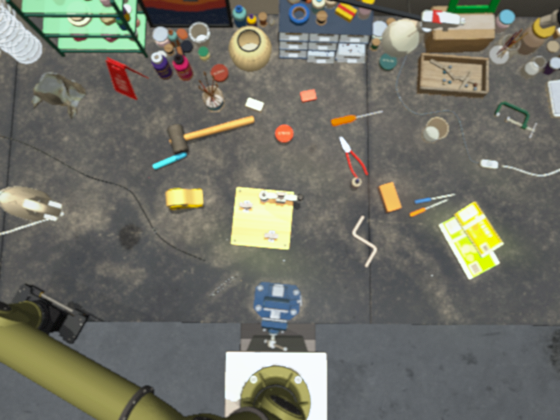

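View pics/scene0.png

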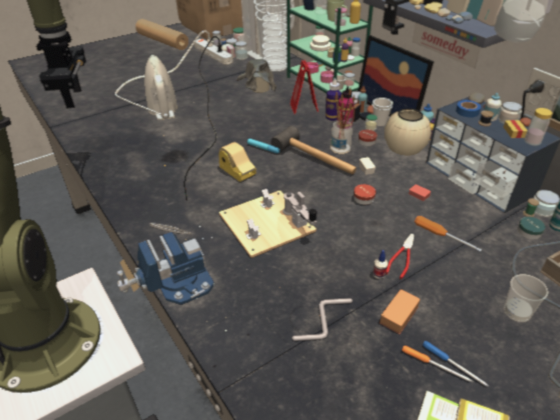

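The top view shows the board centred at about (263,217), with the notch posts at (245,206) and (270,236), the pin and keeper along its upper edge, and the knob at (299,199). The Z rod lies at (365,241), with the glue bottle at (356,183) and the sanding block at (390,197). Next I'll fit the board and the rod precisely.

```bash
cat > m1.py <<'E'
from h import *
from scipy.optimize import minimize
def dense(poly,n=60):
    poly=np.array(poly,float); return np.concatenate([np.linspace(a,b,n) for a,b in zip(poly[:-1],poly[1:])])
for c in("top","scene"):
    im,d=env.read_camera(c)
    hsv=cv2.cvtColor(im,cv2.COLOR_RGB2HSV)
    # board
    ms=env.regions_of(c,"jig"); m=ms[0]["mask"].astype(np.uint8)
    y=((hsv[...,0]>15)&(hsv[...,0]<35)&(hsv[...,1]>60)&(m>0)).astype(np.uint8)
    pts=np.argwhere(y)[:,::-1]; 
    w=np.array([onplane(c,p,.012)[:2] for p in pts])
    r=cv2.minAreaRect(cv2.convexHull(w.astype(np.float32)*1000)); print(c,"board",r)
    # rod
    ms=env.regions_of(c,"rod"); print([(round(q["p"],2),np.round(q["extent"])) for q in ms])
    m=ms[0]["mask"]; P=np.argwhere(m)[:,::-1]
    w=np.array([onplane(c,p,.005)[:2] for p in P])
    S=dense([(-.065,-.045),(0,-.045),(0,.045),(.065,.045)])
    from scipy.spatial import cKDTree
    def cost(x):
        cs,sn=np.cos(x[2]),np.sin(x[2]); T=S@np.array([[cs,sn],[-sn,cs]])+x[:2]
        a=cKDTree(T).query(w)[0]; b=cKDTree(w).query(T)[0]; return (a**2).mean()+(b**2).mean()
    best=min((minimize(cost,[*w.mean(0),t],method="Nelder-Mead",options=dict(xatol=1e-5,fatol=1e-10,maxiter=600)) for t in np.linspace(0,np.pi,8,endpoint=False)),key=lambda r:r.fun)
    print("rod",best.x.round(4),np.rad2deg(best.x[2]).round(1),np.sqrt(best.fun)*1000)
    # depth clusters
    C=cloud(c,d)
    for lo,hi in((.052,.06),(.06,.072),(.085,.115)):
        s=C[(C[...,2]>lo)&(C[...,2]<hi)&(C[...,0]>.45)&(C[...,0]<.75)&(C[...,1]>-.1)&(C[...,1]<.16)]
        print(lo,len(s),s.mean(0).round(3) if len(s) else"")
        if lo==.085: print(s.round(3).tolist()[::max(1,len(s)//12)])
    x=[364,241] if c=="top" else [322,317]
    if c=="top": cv2.imwrite("pics/jig_t.png",cv2.resize(im[180:255,225:310,::-1],None,fx=8,fy=7.9,interpolation=cv2.INTER_CUBIC))
    else: cv2.imwrite("pics/jig_s.png",cv2.resize(im[180:260,215:325,::-1],None,fx=7,fy=7,interpolation=cv2.INTER_CUBIC))
E
python3 m1.py
```

```text
top board ((580.0208129882812, 49.79682159423828), (190.28561401367188, 190.39239501953125), 85.1656494140625)
[(0.61, array([355., 183.,   8.,  14.])), (0.59, array([364., 243.,  25.,  48.]))]
rod [ 0.7023 -0.2588  1.2747] 73.0 36.39033034110624
0.052 34 [0.578 0.046 0.055]
0.06 188 [ 0.642 -0.002  0.067]
0.085 68 [ 0.641 -0.039  0.101]
[[0.65, -0.001, 0.105], [0.649, -0.017, 0.109], [0.647, -0.011, 0.105], [0.643, -0.001, 0.105], [0.644, -0.017, 0.104], [0.645, -0.073, 0.099], [0.641, -0.011, 0.099], [0.642, -0.067, 0.097], [0.64, -0.004, 0.085], [0.64, -0.02, 0.089], [0.639, -0.076, 0.096], [0.636, -0.073, 0.098], [0.633, -0.07, 0.097], [0.629, -0.07, 0.101]]
scene board ((578.8069458007812, 47.76213836669922), (198.09524536132812, 194.43223571777344), 85.24453735351562)
[(0.83, array([321., 322.,  56.,  42.])), (0.17, array([379., 264.,  14.,  30.]))]
rod [ 0.5072 -0.2828  2.6022] 149.1 3.684367294149932
0.052 78 [0.599 0.025 0.055]
0.06 262 [ 0.638 -0.011  0.067]
0.085 140 [ 0.637 -0.042  0.098]
[[0.643, -0.001, 0.109], [0.647, -0.013, 0.109], [0.641, -0.02, 0.11], [0.638, -0.003, 0.094], [0.637, -0.017, 0.1], [0.641, -0.025, 0.1], [0.638, -0.021, 0.093], [0.637, -0.063, 0.1], [0.645, -0.073, 0.099], [0.627, -0.075, 0.103], [0.632, -0.081, 0.101], [0.628, -0.068, 0.088], [0.63, -0.08, 0.092]]
```

```bash
cat >> h.py <<'E'
JY=np.deg2rad(-4.83); JO=np.array([.5689,.0608])
def J(x,y): c,s=np.cos(JY),np.sin(JY); return JO+np.array([c*x-s*y,s*x+c*y])/1000
def row(pos,yaw,st=None):
    """tcp pos, yaw(deg) of the closing axis (mod 180), tool down -> shares relative to the state"""
    st=st or env.state(); A=R.from_rotvec(st["tcp_rot"]); best=None
    for y in (yaw,yaw+180):
        a=np.deg2rad(y); Y=np.array([np.cos(a),np.sin(a),0]); Z=np.array([0,0,-1.]); B=R.from_matrix(np.stack([np.cross(Y,Z),Y,Z],1))
        w=(A.inv()*B).as_rotvec()
        if best is None or np.linalg.norm(w)<np.linalg.norm(best): best=w
    d=A.inv().apply(np.array(pos)-st["ee_pos"])
    return np.r_[best/(2*np.pi),d/.4].round(4)
E
sed -e 's/^for c in.*/for c in("top",):/' -e 's/m=ms\[0\]\["mask"\]; P/m=[q for q in ms if q["extent"][1]>220][0]["mask"]; P/' m1.py > m2.py
python3 m2.py | grep rod; python3 - <<'E'
from h import *
p=J(80,-65); print(p,J(80,-125),J(45,45),J(-45,-45)); 
print(row([*p,.33],-4.83)); m=(np.array([.294,.58,.405])+[*p,.33])/2; print(row(m,29))
E
```

```text
rod [ 0.5072 -0.2839 -0.5528] -31.7 3.2244564935392375
[ 0.64314294 -0.01070515] [ 0.63809096 -0.07049208] [0.61752918 0.10185122] [0.52027082 0.01974878]
[ 0.     -0.      0.1888 -1.4464 -0.9225  0.187 ]
[ 0.      0.      0.0948 -0.7235 -0.4609  0.0932]
```

View pics/jig_t.png

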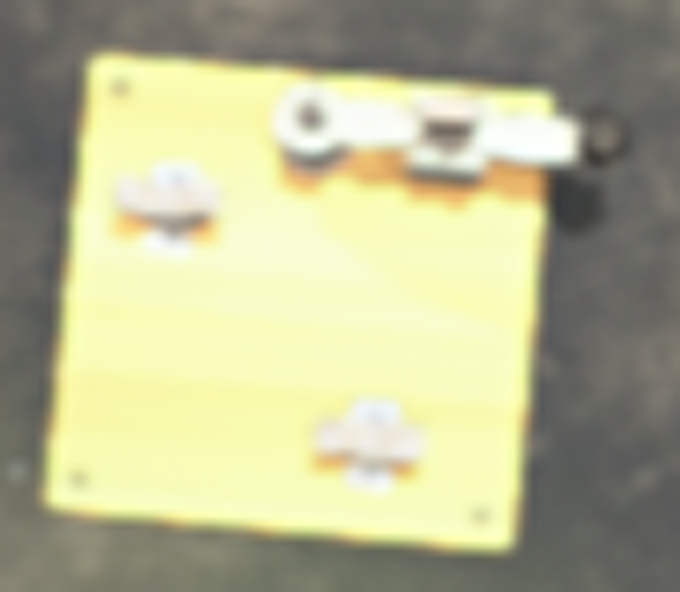

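The crop shows the board turned about 5° clockwise, with the keeper at the top, the tab at (448,125) and the knob at (603,137). That matches the fit. Moving now.

carry_out(
  series="0 0 0.095 -0.72 -0.46 0.09 1;0 0 0.095 -0.72 -0.46 0.09 1;0 0 0.095 -0.72 -0.46 0.09 1;0 0 0.095 -0.72 -0.46 0.09 1;0 0 0.095 -0.72 -0.46 0.09 1;0 0 0.095 -0.72 -0.46 0.09 1;0 0 0.095 -0.72 -0.46 0.09 1;0 0 0.095 -0.72 -0.46 0.09 1",
)

```text
t: 2.35
ee_pos: [0.4712, 0.2783, 0.3686]
tcp_rot: [1.61, 2.694, -0.003]
ft_force: [-0.5, 0.1, -0.1]
finger_gap: 0.0872
grasp_force: 0.0
```

```bash
python3 - <<'E'
from h import *
s=env.state(); print(s["q"]); print(row([*J(80,-65),.33],-4.83))
E
```

```text
[-0.77040003  0.12262841  0.20287229  1.76582381 -0.02196851  1.25620481
 -0.06873495]
[ 1.000e-04  6.000e-04  9.200e-02 -8.396e-01  3.630e-02  9.960e-02]
```

carry_out(
  series="0 0 0.092 -0.84 0.036 0.1 1;0 0 0.092 -0.84 0.036 0.1 1;0 0 0.092 -0.84 0.036 0.1 1;0 0 0.092 -0.84 0.036 0.1 1;0 0 0.092 -0.84 0.036 0.1 1;0 0 0.092 -0.84 0.036 0.1 1;0 0 0.092 -0.84 0.036 0.1 1;0 0 0.092 -0.84 0.036 0.1 1",
)

```text
t: 3.15
ee_pos: [0.6439, -0.0082, 0.3281]
tcp_rot: [2.308, 2.126, -0.005]
ft_force: [-0.2, -1.1, -0.1]
finger_gap: 0.0872
grasp_force: 0.0
```

```bash
python3 - <<'E'
from h import *
im,d=env.read_camera("scene"); cv2.imwrite("pics/s1.png",cv2.resize(im[120:270,215:365,::-1],None,fx=4,fy=4))
print(env.state()["q"]); print(row([*J(80,-65),.2585],-4.83))
E
```

```text
[-0.39059781  0.37041136  0.45072599  1.58211166 -0.16622322  1.22817465
  0.01116219]
[-1.000e-04  3.000e-04  9.000e-04 -1.470e-02  1.000e-03  1.742e-01]
```

View pics/s1.png

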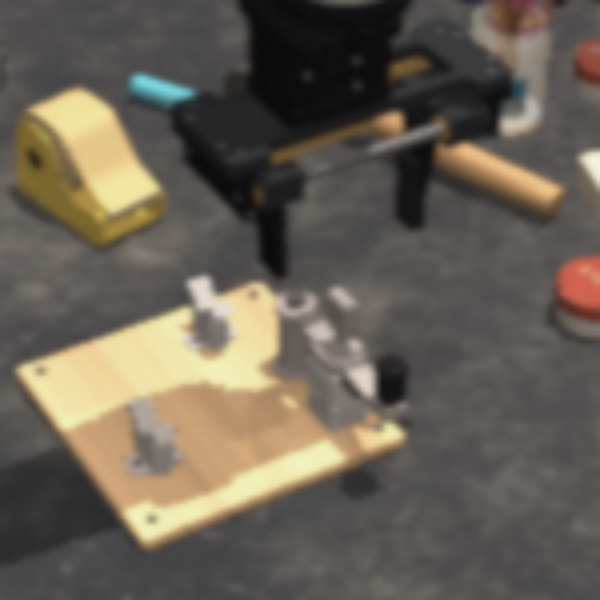

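The gripper straddles the tab, which stands at crop (340,300), and its closing axis runs along jig x. Descending.

carry_out(
  series="0 0 0.001 -0.007 0 0.06 1;0 0 0.001 -0.007 0 0.11 1;0 0 0.001 -0.007 0 0.155 1;0 0 0.001 -0.007 0 0.174 1;0 0 0.001 -0.007 0 0.174 1;0 0 0.001 -0.007 0 0.174 1",
)

```text
t: 3.8
ee_pos: [0.6428, -0.0034, 0.2601]
tcp_rot: [2.306, 2.133, 0.002]
ft_force: [-0.3, -0.6, 0.5]
finger_gap: 0.0874
grasp_force: 0.0
```

carry_out(
  series="0 0 0 0 0 0 -1;0 0 0 0 0 0 -1;0 0 0 0 0 0 -1;0 0 0 0 0 0 -1;0 0 0 0 0 0 -1;0 0 0 0 0 0 -1;0 0 0 0 0 0 -1;0 0 0 0 0 0 -1",
)

```text
t: 4.6
ee_pos: [0.6425, -0.0043, 0.2592]
tcp_rot: [2.308, 2.132, 0.0]
ft_force: [-0.4, 0.9, -0.7]
finger_gap: 0.0312
grasp_force: 0.0
```

carry_out(
  series="0 0 0 -0.015 0 0 -0.45;0 0 0 -0.015 0 0 -0.45;0 0 0 -0.015 0 0 -0.45",
)

```text
t: 4.9
ee_pos: [0.642, -0.0108, 0.2592]
tcp_rot: [2.308, 2.131, -0.0]
ft_force: [0.6, -0.3, 1.3]
finger_gap: 0.0247
grasp_force: 0.0
```

```bash
python3 - <<'E'
from h import *
for i in range(3):
    env.read_camera("top"); s=env.state(); print(s["ee_pos"],s["finger_gap"],s["tcp_rot"])
print(row([*J(80,-65),.258],-4.83,s))
E
```

```text
[ 0.64201002 -0.01047052  0.25920418] 0.023920282162783715 [-2.30813160e+00 -2.13120204e+00 -2.20440211e-04]
[ 0.64203098 -0.01027295  0.25921018] 0.02405227551072401 [-2.30779280e+00 -2.13153962e+00 -3.50695328e-04]
[ 0.64204952 -0.01017364  0.2592023 ] 0.023777126706931415 [-2.30757094e+00 -2.13181084e+00 -2.95843695e-04]
[ 0.     -0.      0.0008 -0.0011  0.0028  0.003 ]
```

Position is good. Closing now.

carry_out(
  series="0 0 0.001 -0.001 0.002 0.003 -1;0 0 0.001 -0.001 0.002 0.003 -1;0 0 0.001 -0.001 0.002 0.003 -1;0 0 0.001 -0.001 0.002 0.003 -1;0 0 0.001 -0.001 0.002 0.003 -1;0 0 0.001 -0.001 0.002 0.003 -1",
)

```text
t: 5.65
ee_pos: [0.6426, -0.0106, 0.2579]
tcp_rot: [-2.314, -2.124, 0.001]
ft_force: [-1.2, 0.5, 0.2]
finger_gap: 0.0099
grasp_force: 30.0
```

carry_out(
  series="0 0 0.015 0 0 0 -1;0 0 0.03 0 0 0 -1;0 0 0.045 0 0 0 -1;0 0 0.052 0 0 0 -1;0 0 0.052 0 0 0 -1;0 0 0.052 0 0 0 -1",
)

```text
t: 6.25
ee_pos: [0.6427, -0.0107, 0.2579]
tcp_rot: [-2.628, -1.721, 0.0]
ft_force: [-1.4, 0.1, -1.0]
finger_gap: 0.0097
grasp_force: 30.0
```

carry_out(
  series="0 0 -0.015 0 0 0 -1;0 0 -0.03 0 0 0 -1;0 0 -0.045 0 0 0 -1;0 0 -0.052 0 0 0 -1;0 0 -0.052 0 0 0 -1;0 0 -0.052 0 0 0 -1",
)

```text
t: 6.85
ee_pos: [0.6426, -0.0107, 0.2578]
tcp_rot: [-2.315, -2.123, 0.0]
ft_force: [-2.5, -0.6, -0.9]
finger_gap: 0.01
grasp_force: 30.0
```

carry_out(
  series="0 0 0 0 0 -0.012 -1;0 0 0 0 0 -0.025 -1;0 0 0 0 0 -0.038 -1;0 0 0 0 0 -0.05 -1;0 0 0 0 0 -0.065 -1;0 0 0 0 0 -0.08 -1;0 0 0 0 0 -0.1 -1;0 0 0 0 0 -0.125 -1",
)

```text
t: 7.65
ee_pos: [0.6429, -0.0108, 0.3096]
tcp_rot: [2.314, 2.124, 0.002]
ft_force: [0.2, -0.0, -1.2]
finger_gap: 0.0098
grasp_force: 30.0
```

```bash
python3 - <<'E'
from h import *
im,d=env.read_camera("scene"); cv2.imwrite("pics/s2.png",cv2.resize(im[120:270,215:365,::-1],None,fx=4,fy=4))
s=env.state(); print(s["ee_pos"],s["finger_gap"],s["q"])
print(row([.50,-.16,.36],-4.83))
E
```

```text
[ 0.64350651 -0.01089693  0.31148931] 0.009689394960599574 [-0.38017983  0.38307135  0.45043075  1.60142052 -0.17673049  1.19339139
  0.02086487]
[ 6.000e-04 -1.000e-04 -2.000e-04 -4.020e-01 -3.251e-01 -1.230e-01]
```

View pics/s2.png

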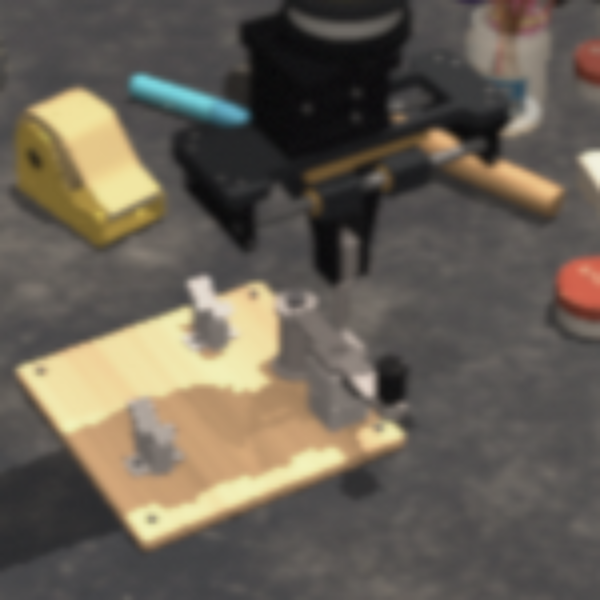

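The pin is clear of the bore: its tip is at about 85 mm, above the keeper. Next I'll carry it over to free bench at (0.50,-0.14), tilt it and lay it down.

```bash
cat >> h.py <<'E'
def tilted(grasp,tilt,yaw=-4.83,st=None):
    "grasp point at `grasp`, tool leaning to -y by tilt deg"
    st=st or env.state(); A=R.from_rotvec(st["tcp_rot"]); best=None; t=np.deg2rad(tilt)
    for y in (yaw,yaw+180):
        a=np.deg2rad(y); Y=np.array([np.cos(a),np.sin(a),0]); n=np.array([-np.sin(np.deg2rad(yaw)),np.cos(np.deg2rad(yaw)),0])
        Z=np.array([0,0,-1])*np.cos(t)+n*np.sin(t); B=R.from_matrix(np.stack([np.cross(Y,Z),Y,Z],1))
        w=(A.inv()*B).as_rotvec()
        if best is None or np.linalg.norm(w)<np.linalg.norm(best[0]): best=(w,Z)
    d=A.inv().apply(np.array(grasp)-.1635*best[1]-st["ee_pos"])
    return np.r_[best[0]/(2*np.pi),d/.4].round(4)
E
python3 - <<'E'
from h import *
print(tilted([.50,-.14,.16],0))
for t in(10,20,30,40,50): print(tilted([.5,-.14,.13],t))
E
```

```text
[ 6.000e-04 -1.000e-04 -2.000e-04 -3.522e-01 -3.297e-01 -3.170e-02]
[ 7.000e-04  2.760e-02 -2.000e-04 -4.233e-01 -3.300e-01  4.950e-02]
[ 7.000e-04  5.540e-02 -1.000e-04 -4.921e-01 -3.299e-01  6.780e-02]
[ 0.0007  0.0832 -0.     -0.5567 -0.33    0.0979]
[ 0.0007  0.111   0.     -0.6151 -0.3301  0.1387]
[ 7.000e-04  1.387e-01  1.000e-04 -6.656e-01 -3.302e-01  1.890e-01]
```

carry_out(
  series="0 0 0 0 -0.02 -0.05 -1;0 0 0 -0.09 -0.1 -0.06 -1;0 0 0 -0.18 -0.18 -0.06 -1;0 0 0 -0.27 -0.26 -0.04 -1;0 0 0 -0.35 -0.33 -0.03 -1;0 0 0 -0.35 -0.33 -0.03 -1;0 0.02 0 -0.4 -0.33 0 -1;0 0.035 0 -0.44 -0.33 0.03 -1",
)

```text
t: 8.5
ee_pos: [0.4968, -0.175, 0.2973]
tcp_rot: [-2.195, -2.019, -0.252]
ft_force: [-1.0, -0.0, -0.9]
finger_gap: 0.0097
grasp_force: 30.0
```

```bash
python3 - <<'E'
from h import *
print(env.state()["q"])
for t in(20,30,40,50): print(tilted([.5,-.14,.10],t))
E
```

```text
[-0.16223874  0.18448164  0.58236336  1.88634617 -0.33956106  1.19225765
  0.47315616]
[ 0.0007  0.0198  0.0002 -0.075   0.      0.0948]
[ 7.000e-04  4.760e-02  3.000e-04 -1.447e-01 -1.000e-04  1.098e-01]
[ 0.0007  0.0754  0.0003 -0.2107 -0.0003  0.1367]
[ 0.0006  0.1032  0.0004 -0.271  -0.0005  0.1745]
```

carry_out(
  series="0 0.02 0 -0.075 0 0.095 -1;0 0.033 0 -0.11 0 0.1 -1;0 0.048 0 -0.145 0 0.11 -1;0 0.062 0 -0.178 0 0.123 -1;0 0.075 0 -0.21 0 0.137 -1;0 0.09 0 -0.242 0 0.155 -1;0 0.103 0 -0.271 0 0.175 -1;0 0.103 0 -0.271 0 0.175 -1",
)

```text
t: 9.3
ee_pos: [0.4878, -0.2668, 0.2019]
tcp_rot: [-1.792, -1.638, -0.826]
ft_force: [-0.7, -0.3, -1.3]
finger_gap: 0.0097
grasp_force: 30.0
```

```bash
python3 - <<'E'
from h import *
s=env.state();Z=R.from_rotvec(s["tcp_rot"]).as_matrix()[:,2];g=s["ee_pos"]+.1635*Z
print(s["q"],Z,g,g+.062*Z, s["ft_force"])
print(tilted([.5,-.14,.053],50), tilted([.5,-.14,.055],60))
E
```

```text
[ 0.26868758  0.57455516  0.50207569  1.76287948 -0.87964232  1.60442056
  1.01644938] [ 0.06489316  0.7594691  -0.64729867] [ 0.49840068 -0.14260179  0.0961011 ] [ 0.50242405 -0.09551471  0.05596858] [-0.67109539 -0.29763722 -1.32794478]
[ 0.0001  0.0009 -0.0009 -0.0801  0.0041  0.075 ] [ 0.0002  0.0287 -0.0008 -0.1472  0.0045  0.0783]
```

carry_out(
  series="0 0 0 -0.02 0 0.02 -1;0 0 0 -0.045 0 0.042 -1;0 0 0 -0.07 0 0.065 -1;0 0 0 -0.088 0 0.08 -1;0 0 0 -0.088 0 0.08 -1;0 0 0 -0.088 0 0.08 0;0 0 0 -0.088 0 0.08 0;0 0 0 -0.088 0 0.08 0",
)

```text
t: 10.1
ee_pos: [0.4889, -0.2636, 0.1571]
tcp_rot: [-1.789, -1.643, -0.829]
ft_force: [0.6, 0.2, -0.3]
finger_gap: 0.0261
grasp_force: 0.0
```

carry_out(
  series="0 0 0 0 0 0 0.3;0 0 0 0 0 0 0.3;0 0 0 0 0 0 0.3;0 0 0 0 0 -0.05 0.3;0 0 0 0 0 -0.15 0.3;0 0 0 0 0 -0.25 0.3;0 0 0 0 0 -0.25 0.5",
)

```text
t: 10.8
ee_pos: [0.4813, -0.3445, 0.2248]
tcp_rot: [-1.798, -1.645, -0.83]
ft_force: [-0.6, -1.0, -0.5]
finger_gap: 0.0597
grasp_force: 0.0
```

```bash
python3 - <<'E'
from h import *
im,d=env.read_camera("scene"); cv2.imwrite("pics/s3.png",im[:,:,::-1])
for c in("scene","top"):
    if c=="top": env.read_camera(c)
    for r in env.place_of(c,"pin_tab")[:2]: print(c,r["p"],r["uv"],onplane(c,r["uv"],.008))
    for r in env.place_of(c,"rod_center")[:2]: print(c,r["p"],r["uv"],onplane(c,r["uv"],.005))
s=env.state(); print(s["ee_pos"],s["q"])
E
```

```text
scene 0.58 [321.9, 320.1] [ 0.50381898 -0.28595054  0.005     ]
top 0.51 [324.5, 245.2] [ 0.49151465 -0.15316205  0.008     ]
top 0.63 [365.7, 243.4] [ 0.49856997 -0.28794374  0.005     ]
[ 0.48235017 -0.33783084  0.22012691] [ 0.36029416  0.63486057  0.52826233  1.63470234 -0.84836358  1.71485533
  1.04736445]
```

View pics/s3.png

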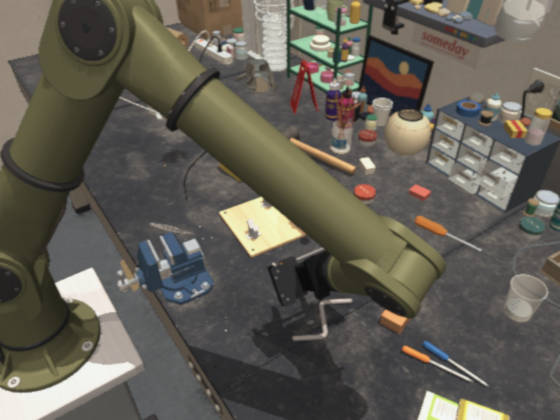

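The scene view shows the rod at (322,320) untouched, with the arm hiding the pin. The top camera puts the tab at bench height, at (0.49,-0.153). I'll stand the tool upright above the rod.

```bash
python3 - <<'E'
from h import *
for t,z,y in((35,.2,-12),(15,.19,-22),(0,.18,-31.3)): print(tilted([.507,-.2835,z],t,y))
E
```

```text
[-0.0137 -0.041   0.0147  0.1579  0.0203 -0.254 ]
[-0.0262 -0.0959  0.0408  0.2695  0.0183 -0.1761]
[-0.0322 -0.1357  0.0688  0.3263  0.0496 -0.0918]
```

carry_out(
  series="-0.007 -0.02 0.007 0.08 0.01 -0.2 1;-0.0137 -0.041 0.0147 0.158 0.02 -0.254 1;-0.02 -0.07 0.028 0.21 0.02 -0.22 1;-0.0262 -0.096 0.041 0.27 0.018 -0.176 1;-0.0322 -0.1357 0.0688 0.326 0.05 -0.092 1;-0.0322 -0.1357 0.0688 0.326 0.05 -0.092 1;-0.0322 -0.1357 0.0688 0.326 0.05 -0.092 1;-0.0322 -0.1357 0.0688 0.326 0.05 -0.092 1",
)

```text
t: 11.9
ee_pos: [0.508, -0.2817, 0.3437]
tcp_rot: [2.734, 1.545, -0.0]
ft_force: [-0.1, 1.3, 0.1]
finger_gap: 0.0871
grasp_force: 0.0
```

```bash
sed -e 's/^for c in.*/for c in("scene",):/' -e '/pics/d' -e '/x=\[364/d' m1.py > m3.py; python3 m3.py | grep -A1 -B1 rod; python3 - <<'E'
from h import *
im,d=env.read_camera("scene"); cv2.imwrite("pics/s4.png",im[:,:,::-1])
for r in env.place_of("scene","pin_tab")[:2]: print(r["p"],r["uv"],onplane("scene",r["uv"],.008))
s=env.state(); print(s["q"]); print(row([.507,-.2835,.3435],-31.3))
E
```

```text
[(0.57, array([322., 322.,  56.,  41.]))]
rod [ 0.5074 -0.2829  2.5951] 148.7 3.436820083356007
0.052 76 [0.594 0.033 0.055]
0.58 [279.8, 280.3] [ 0.49241071 -0.14277276  0.008     ]
[-0.20778178  0.26401022  0.79224128  1.73229617 -0.1987286   1.22657087
  0.0850934 ]
[ 0.0002 -0.     -0.0005  0.0055 -0.0014  0.0016]
```

View pics/s4.png

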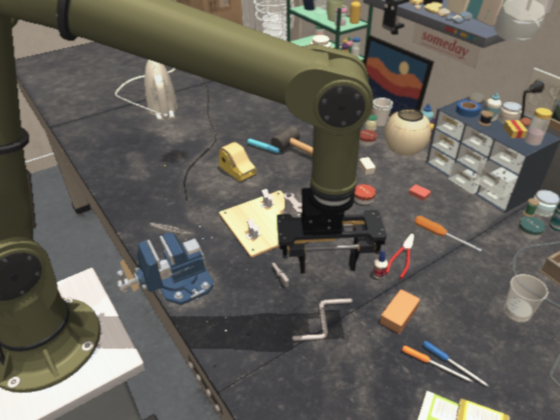

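The pin lies flat at (280,275), clear of the jig, and the rod sits under the gripper at (322,320). Descending.

carry_out(
  series="0 0 0 0.004 -0.001 0.1 1;0 0 0 0.004 -0.001 0.2 1;0 0 0 0.004 -0.001 0.28 1;0 0 0 0.004 -0.001 0.34 1;0 0 0 0.004 -0.001 0.375 1;0 0 0 0.004 -0.001 0.375 1;0 0 0 0.004 -0.001 0.375 1",
)

```text
t: 12.85
ee_pos: [0.5077, -0.2845, 0.1952]
tcp_rot: [2.738, 1.534, 0.001]
ft_force: [0.9, -0.1, 0.0]
finger_gap: 0.0871
grasp_force: 0.0
```

```bash
python3 - <<'E'
from h import *
s=env.state(); print(s["ee_pos"]); print(row([.507,-.2832,.1845],-31.4))
E
```

```text
[ 0.50773391 -0.2844594   0.19515094]
[ 0.0005  0.0001 -0.0002  0.0017 -0.0033  0.0266]
```

carry_out(
  series="0 0 0 0.002 -0.003 0.026 1;0 0 0 0.002 -0.003 0.026 -0.2;0 0 0 0.002 -0.003 0.026 -1;0 0 0 0.002 -0.003 0.026 -1;0 0 0 0.002 -0.003 0.026 -1;0 0 0 0.002 -0.003 0.026 -1;0 0 0 0.002 -0.003 0.026 -1;0 0 0 0.002 -0.003 0.026 -1",
)

```text
t: 13.65
ee_pos: [0.507, -0.2823, 0.184]
tcp_rot: [2.738, 1.536, 0.001]
ft_force: [-0.3, -0.2, 0.9]
finger_gap: 0.0389
grasp_force: 0.0
```

carry_out(
  series="0 0 0 0 0 0 -1;0 0 0 0 0 0 -1;0 0 0 0 0 0 -1;0 0 0 0 0 0 -1;0 0 0 0 0 0 -1;0 0 0 0 0 0 -1",
)

```text
t: 14.25
ee_pos: [0.507, -0.2823, 0.184]
tcp_rot: [2.738, 1.536, 0.0]
ft_force: [-0.5, -0.2, -0.5]
finger_gap: 0.0089
grasp_force: 30.0
```

carry_out(
  series="0 0 0 0 0 -0.03 -1;0 0 0 0 0 -0.1 -1;0 0 0 0 0 -0.2 -1;0 0 0 0 0 -0.3 -1;0 0 0 0 0 -0.32 -1;0 0 0 0 0 -0.32 -1",
)

```text
t: 14.85
ee_pos: [0.5072, -0.2825, 0.3142]
tcp_rot: [2.736, 1.535, 0.005]
ft_force: [-0.2, 0.7, -1.3]
finger_gap: 0.0089
grasp_force: 30.0
```

```bash
python3 - <<'E'
from h import *
s=env.state(); print(s["ee_pos"],s["finger_gap"],s["grasp_force"])
print(row([*JO,.315],-4.83))
E
```

```text
[ 0.50715076 -0.28254423  0.31418729] 0.008897225401551826 29.998461306095123
[ 1.000e-03  1.000e-04 -7.380e-02  8.130e-01 -3.156e-01 -3.400e-03]
```

carry_out(
  series="0 0 -0.01 0.1 -0.04 0 -1;0 0 -0.02 0.2 -0.08 0 -1;0 0 -0.03 0.31 -0.12 0 -1;0 0 -0.042 0.42 -0.165 0 -1;0 0 -0.055 0.54 -0.21 0 -1;0 0 -0.065 0.66 -0.255 0 -1;0 0 -0.074 0.78 -0.3 0 -1;0.001 0 -0.074 0.813 -0.316 0 -1",
)

```text
t: 15.65
ee_pos: [0.5677, 0.0682, 0.3092]
tcp_rot: [-2.297, -2.133, 0.007]
ft_force: [0.6, -0.3, -1.3]
finger_gap: 0.0088
grasp_force: 30.0
```

```bash
cat > rodfit.py <<'E'
from h import *
# fit carried/placed rod at height z in the two cameras
from scipy.optimize import minimize
from scipy.spatial import cKDTree
import sys
z=float(sys.argv[1]); L=np.linspace
S=np.array([(-t,-.045) for t in L(0,.065,40)]+[(0,t) for t in L(-.045,.045,60)]+[(t,.045) for t in L(0,.065,40)])
for c in("top","scene"):
    im,d=env.read_camera(c)
    for q in env.regions_of(c,"rod")[:2]:
        w=np.array([onplane(c,p,z)[:2] for p in np.argwhere(q["mask"])[:,::-1]])
        def cost(x):
            cs,sn=np.cos(x[2]),np.sin(x[2]); T=S@np.array([[cs,sn],[-sn,cs]])+x[:2]
            return (cKDTree(T).query(w)[0]**2).mean()+.05*(np.minimum(cKDTree(w).query(T)[0],.03)**2).mean()
        b=minimize(cost,[*w.mean(0),JY],method="Nelder-Mead",options=dict(maxiter=600))
        print(c,round(q["p"],2),np.round(q["extent"]),b.x[:2].round(4),np.rad2deg(b.x[2]).round(1),(b.fun**.5*1000).round(1),len(w))
E
python3 rodfit.py .135; python3 - <<'E'
from h import *
im,d=env.read_camera("scene"); cv2.imwrite("pics/s5.png",cv2.resize(im[100:280,190:370,::-1],None,fx=3.3,fy=3.3))
s=env.state(); print(s["ee_pos"]); print(row([*JO,.315],-4.83))
E
```

```text
scene 0.69 [256. 184.  29.  34.] [0.5652 0.061 ] -6.4 5.9 215
[0.56789954 0.05943653 0.31032735]
[-0.001   0.0004 -0.0002  0.0036  0.0021 -0.0117]
```

View pics/s5.png

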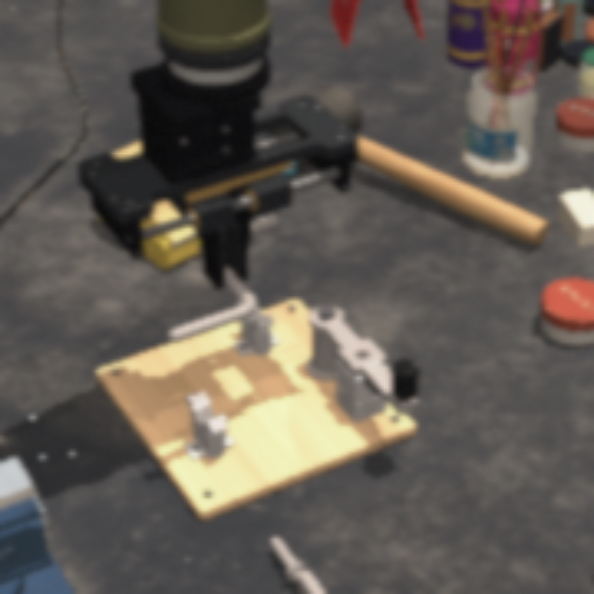

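The rod is held level over the jig, with the near leg at crop (210,320) heading for notch b. The fit agrees on centre and yaw. Lowering.

carry_out(
  series="-0.001 0 0 0.004 0.002 0.04 -1;-0.001 0 0 0.004 0.002 0.08 -1;-0.001 0 0 0.004 0.002 0.12 -1;-0.001 0 0 0.004 0.002 0.15 -1;-0.001 0 0 0.004 0.002 0.175 -1;-0.001 0 0 0.004 0.002 0.175 -1;-0.001 0 0 0.004 0.002 0.175 -1",
)

```text
t: 16.6
ee_pos: [0.5691, 0.0624, 0.2416]
tcp_rot: [2.311, 2.125, 0.002]
ft_force: [-0.8, -0.2, -0.0]
finger_gap: 0.0086
grasp_force: 30.0
```

```bash
python3 rodfit.py .059; python3 - <<'E'
from h import *
s=env.state(); print(s["ee_pos"],s["ft_force"]); print(row([*JO,.2245],-4.83))
E
```

```text
scene 0.49 [260. 206.  32.  39.] [0.5736 0.0673] -5.3 5.5 195
[0.56936339 0.06287023 0.24217892] [ 0.79680734  0.55133861 -0.58821027]
[ 0.0005 -0.      0.0002 -0.0053 -0.0009  0.0442]
```

carry_out(
  series="0 0 0 -0.005 0 0.012 -1;0 0 0 -0.005 0 0.022 -1;0 0 0 -0.005 0 0.03 -1;0 0 0 -0.005 0 0.037 -1;0 0 0 -0.005 0 0.042 -1;0 0 0 -0.005 0 0.042 -1",
)

```text
t: 17.4
ee_pos: [0.5689, 0.0613, 0.2246]
tcp_rot: [2.311, 2.127, 0.002]
ft_force: [0.1, 1.1, -0.0]
finger_gap: 0.0089
grasp_force: 30.0
```

carry_out(
  series="0 0 0 0 0 0.003 -1;0 0 0 0 0 0.003 -1;0 0 0 0 0 0.003 -0.6;0 0 0 0 0 0.003 -0.3;0 0 0 0 0 0.003 0;0 0 0 0 0 0.003 0;0 0 0 0 0 0.003 0;0 0 0 0 0 0.003 0",
)

```text
t: 18.2
ee_pos: [0.5689, 0.0607, 0.2233]
tcp_rot: [2.311, 2.126, 0.001]
ft_force: [0.5, -0.1, 0.4]
finger_gap: 0.0419
grasp_force: 0.0
```

carry_out(
  series="0 0 0 0 0 -0.02 0;0 0 0 0 0 -0.06 0;0 0 0 0 0 -0.12 0;0 0 0 0 0 -0.2 -0.3;0 0 0 -0.1 0 -0.28 -1;0 0 0 -0.2 0.05 -0.28 -1;0 0 0 -0.3 0.1 -0.28 -1;0 0 0 -0.4 0.1 -0.28 -1",
)

```text
t: 19.0
ee_pos: [0.5968, -0.1033, 0.3379]
tcp_rot: [2.307, 2.125, 0.006]
ft_force: [0.5, -0.3, -0.8]
finger_gap: 0.0115
grasp_force: 0.0
```

```bash
python3 rodfit.py .045; python3 - <<'E'
from h import *
im,d=env.read_camera("scene"); cv2.imwrite("pics/s6.png",cv2.resize(im[120:290,200:370,::-1],None,fx=3.5,fy=3.5))
s=env.state(); print(s["ee_pos"],s["q"],s["finger_gap"],s["ft_force"])
E
```

```text
top 0.56 [259. 222.  29.  48.] [0.5707 0.0608] -4.8 3.1 215
scene 0.84 [258. 212.  20.  32.] [0.5702 0.0634] -4.2 4.3 245
[ 0.59532082 -0.10157356  0.33659377] [-0.40251217  0.29895654  0.63407729  1.68181126 -0.18808932  1.21928121
  0.1915505 ] 0.0007967974017702995 [-0.04998229  0.00995554 -0.28272204]
```

View pics/s6.png

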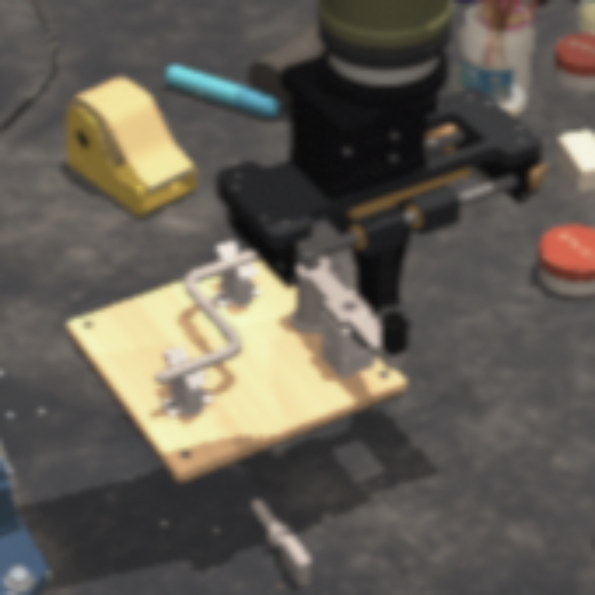

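The rod is seated: the fits give its centre at (0.5705,0.061) with yaw -4.8° to -4.2°. The pin is still clear at crop (285,545). Now for the keeper: closed fingers go beside the knob on its +x side and sweep round the arc.

```bash
cat >> h.py <<'E'
def push(th,off,z=.259,st=None):
    t=np.deg2rad(th); p=np.array([80,-10])+115*np.array([-np.sin(t),-np.cos(t)])-off*np.array([-np.cos(t),np.sin(t)])
    return row([*J(*p),z],-4.83-th,st)
E
python3 - <<'E'
from h import *
print(push(0,36,.335)); print(push(0,36))
E
```

```text
[ 5.000e-04 -1.000e-04  1.000e-04  8.630e-02  1.901e-01  4.600e-03]
[ 5.000e-04 -1.000e-04  1.000e-04  8.610e-02  1.895e-01  1.946e-01]
```

carry_out(
  series="0 0 0 0.04 0.1 0 -1;0 0 0 0.086 0.19 0 -1;0 0 0 0.086 0.19 0.01 -1;0 0 0 0.086 0.19 0.05 -1;0 0 0 0.086 0.19 0.1 -1;0 0 0 0.086 0.19 0.15 -1;0 0 0 0.086 0.19 0.185 -1;0 0 0 0.086 0.19 0.19 -1",
)

```text
t: 20.05
ee_pos: [0.6724, -0.0735, 0.2572]
tcp_rot: [-2.311, -2.126, 0.003]
ft_force: [-0.6, -0.1, -0.5]
finger_gap: 0.0
grasp_force: 0.0
```

```bash
python3 - <<'E'
from h import *
s=env.state(); print(s["ee_pos"],s["ft_force"],s["q"]); 
for th,o in((0,32),(0,25),(5,25),(10,25),(16,25),(22,25),(28,25),(34,25)): print(*push(th,o,st=s).round(3),-1)
E
```

```text
[ 0.67238614 -0.07354188  0.25720246] [-0.61689441 -0.13583551 -0.5264872 ] [-0.35938352  0.52901359  0.5789916   1.56144655 -0.30749772  1.14610754
  0.20206292]
-0.0 0.0 0.0 0.0 -0.006 -0.004 -1
-0.0 0.0 0.0 0.0 -0.024 -0.004 -1
-0.0 0.0 0.014 -0.004 -0.049 -0.004 -1
-0.0 0.0 0.028 -0.006 -0.074 -0.004 -1
-0.0 0.0 0.045 -0.006 -0.105 -0.004 -1
-0.0 0.0 0.061 -0.002 -0.136 -0.004 -1
-0.0 0.0 0.078 0.005 -0.166 -0.004 -1
-0.0 0.0 0.095 0.015 -0.195 -0.004 -1
```

carry_out(
  series="0 0 0 0 -0.006 -0.004 -1;0 0 0 0 -0.024 -0.004 -1;0 0 0.014 -0.004 -0.049 -0.004 -1;0 0 0.028 -0.006 -0.074 -0.004 -1;0 0 0.045 -0.006 -0.105 -0.004 -1;0 0 0.061 -0.002 -0.136 -0.004 -1;0 0 0.078 0.005 -0.166 -0.004 -1;0 0 0.095 0.015 -0.195 -0.004 -1",
)

```text
t: 20.85
ee_pos: [0.5962, -0.0623, 0.2626]
tcp_rot: [2.837, 1.345, 0.006]
ft_force: [1.0, -2.4, 0.5]
finger_gap: 0.0003
grasp_force: 0.4
```

```bash
python3 - <<'E'
from h import *
env.read_camera("top")
for r in env.place_of("top","knob")[:2]: print(r["p"],onplane("top",r["uv"],.083))
env.read_camera("scene")
for r in env.place_of("scene","knob")[:2]: print(r["p"],onplane("scene",r["uv"],.083))
t=np.deg2rad(34);print("exp",J(*(np.array([80,-10])+115*np.array([-np.sin(t),-np.cos(t)]))))
s=env.state(); print(s["ee_pos"],s["ft_force"],s["q"]); 
for th in(40,46,52,58,64,70,75,80): print(*push(th,25,st=s).round(3),-1)
E
```

```text
0.59 [ 0.57122354 -0.03838586  0.083     ]
0.35 [0.60026797 0.0695604  0.083     ]
exp [ 0.57566756 -0.04548658]
[ 0.59695072 -0.06131898  0.26213074] [-0.12866768 -0.79689796 -0.77826284] [-0.5397584   0.39116231  0.72947061  1.76820119 -0.29166036  1.08922248
 -0.38902448]
0.0 -0.0 0.017 -0.008 -0.034 0.008 -1
0.0 -0.0 0.033 -0.009 -0.065 0.008 -1
0.0 -0.0 0.05 -0.008 -0.096 0.008 -1
0.0 -0.0 0.067 -0.003 -0.126 0.008 -1
0.0 -0.0 0.083 0.005 -0.156 0.007 -1
0.0 -0.0 0.1 0.016 -0.185 0.007 -1
0.0 -0.0 0.114 0.027 -0.208 0.007 -1
0.0 -0.001 0.128 0.04 -0.23 0.007 -1
```

Force of about 2 N, and the knob is following (top camera puts it near 34–38°). Continuing.

carry_out(
  series="0 0 0.017 -0.008 -0.034 0.008 -1;0 0 0.033 -0.009 -0.065 0.008 -1;0 0 0.05 -0.008 -0.096 0.008 -1;0 0 0.067 -0.003 -0.126 0.008 -1;0 0 0.083 0.005 -0.156 0.007 -1;0 0 0.1 0.016 -0.185 0.007 -1;0 0 0.114 0.027 -0.208 0.007 -1;0 0 0.128 0.04 -0.23 0.007 -1",
)

```text
t: 21.85
ee_pos: [0.5355, 0.0086, 0.2586]
tcp_rot: [3.138, 0.133, 0.004]
ft_force: [0.0, -1.1, 0.2]
finger_gap: 0.0006
grasp_force: 0.4
```

```bash
python3 - <<'E'
from h import *
s=env.state(); print(s["ee_pos"],s["ft_force"],s["q"]); 
for th,o in((83,25),(86,25),(88,25),(90,25),(90,23),(90,21),(90,18)): print(*push(th,o,st=s).round(3),-1)
E
```

```text
[0.53552367 0.00860701 0.2586347 ] [ 0.00373752 -1.05087322  0.15275227] [-0.85436291  0.27793754  0.8978633   1.93210574 -0.24969515  1.04457674
 -1.33504147]
0.0 -0.0 0.007 -0.003 -0.016 -0.001 -1
0.0 -0.0 0.016 -0.005 -0.031 -0.001 -1
0.0 -0.0 0.021 -0.006 -0.041 -0.001 -1
0.0 -0.0 0.027 -0.007 -0.051 -0.001 -1
0.0 -0.0 0.027 -0.006 -0.056 -0.001 -1
0.0 -0.0 0.027 -0.005 -0.061 -0.001 -1
0.0 -0.0 0.027 -0.004 -0.069 -0.001 -1
```

carry_out(
  series="0 0 0.007 -0.003 -0.016 -0.001 -1;0 0 0.016 -0.005 -0.031 -0.001 -1;0 0 0.021 -0.006 -0.041 -0.001 -1;0 0 0.027 -0.007 -0.051 -0.001 -1;0 0 0.027 -0.007 -0.051 -0.001 -1",
)

```text
t: 22.35
ee_pos: [0.5312, 0.0292, 0.259]
tcp_rot: [3.139, -0.127, 0.004]
ft_force: [0.6, -0.4, -0.5]
finger_gap: 0.0001
grasp_force: 0.0
```

```bash
python3 - <<'E'
from h import *
s=env.state(); print(s["ee_pos"],s["ft_force"])
env.read_camera("top")
for r in env.place_of("top","knob")[:2]: print(r["p"],onplane("top",r["uv"],.083),J(-35,-10))
E
```

```text
[0.53124085 0.02922385 0.25896828] [ 0.62157608 -0.38566835 -0.46601375]
```

carry_out(
  series="0 0 0 0 -0.004 0 -1;0 0 0 0 -0.008 0 -1;0 0 0 0 -0.008 0 -1;0 0 0 0 -0.012 0 -1;0 0 0 0 -0.012 0 -1",
)

```text
t: 22.95
ee_pos: [0.5311, 0.0338, 0.2586]
tcp_rot: [3.138, -0.13, 0.003]
ft_force: [-1.0, -0.6, -0.0]
finger_gap: 0.0001
grasp_force: 0.2
```

carry_out(
  series="0 0 0 0 -0.003 0 -1;0 0 0 0 -0.006 0 -1;0 0 0 0 -0.006 0 -1;0 0 0 0 -0.009 0 -1;0 0 0 0 -0.009 0 -1",
)

```text
t: 23.45
ee_pos: [0.5312, 0.0348, 0.2586]
tcp_rot: [3.134, -0.133, 0.002]
ft_force: [-0.4, -5.8, 1.7]
finger_gap: 0.0009
grasp_force: 3.7
```

The push stalls with about 6 N, so the arm is at its stop. Retreating backwards, then up.

carry_out(
  series="0 0 0 0 0.02 0 -1;0 0 0 0 0.06 0 -1;0 0 0 0 0.06 -0.1 -1;0 0 0 0 0.06 -0.2 -1;0 0 0 -0.1 0.15 -0.3 -1;0 0 0 -0.2 0.25 -0.35 -1;0 0 0 -0.2 0.4 -0.35 -1;0 0 0 -0.2 0.55 -0.35 -1",
)

```text
t: 24.25
ee_pos: [0.4378, -0.1385, 0.3976]
tcp_rot: [-3.134, 0.125, -0.008]
ft_force: [1.3, -0.2, -0.5]
finger_gap: 0.0005
grasp_force: 0.0
```

carry_out(
  series="0 0 0 0 0.1 0 -1;0 0 0 0 0.2 0 -1;0 0 0 0 0.2 0 -1;0 0 0 0 0.2 0 -1;0 0 0 0 0.2 0 -1",
)

```text
t: 24.75
ee_pos: [0.4326, -0.2155, 0.3966]
tcp_rot: [-3.138, 0.128, -0.002]
ft_force: [-0.6, 0.2, 0.5]
finger_gap: 0.0008
grasp_force: 0.0
```

```bash
python3 rodfit.py .045; python3 - <<'E'
from h import *
im,d=env.read_camera("scene"); cv2.imwrite("pics/s7.png",cv2.resize(im[150:300,200:350,::-1],None,fx=4,fy=4))
C=cloud("scene",d); s=C[(C[...,2]>.057)&(C[...,2]<.12)&(abs(C[...,0]-.59)<.1)&(abs(C[...,1]-.05)<.08)]
q=(s[:,:2]-JO)@np.array([[np.cos(JY),-np.sin(JY)],[np.sin(JY),np.cos(JY)]])*1000
print(len(s)); 
for k in ("knob","pin_tab"):
  for r in env.place_of("scene",k)[:2]: print(k,r["p"],onplane("scene",r["uv"],.083 if k=="knob" else .008))
arm=q[(s[:,2]<.075)&(q[:,0]<65)&(q[:,0]>-25)&(abs(q[:,1]+15)<40)]; print(len(arm),np.polyfit(arm[:,0],arm[:,1],1) if len(arm)>5 else "", J(-35,-10))
E
```

```text
top 0.46 [258. 222.  28.  46.] [0.5707 0.0608] -4.9 2.6 114
top 0.42 [184. 200.  36.  23.] [0.6367 0.2977] 17.0 15.2 709
59
knob 0.54 [0.52903384 0.0640625  0.083     ]
pin_tab 0.58 [ 0.48820132 -0.14730373  0.008     ]
0  [0.53318229 0.0537825 ]
```

View pics/s7.png

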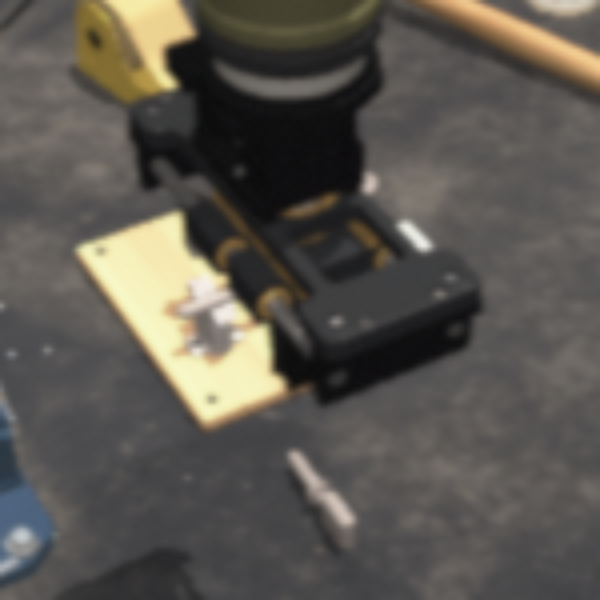

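The gripper hides the jig in this view, though the pin shows clear at crop (325,500). I'll check the keeper angle from the top camera's depth.

```bash
python3 - <<'E'
from h import *
im,d=env.read_camera("top")
for r in env.place_of("top","knob")[:2]: print("knob",r["p"],onplane("top",r["uv"],.083),J(-35,-10))
for r in env.place_of("top","pin_tab")[:2]: print("pin",r["p"],onplane("top",r["uv"],.008))
C=cloud("top",d); m=(C[...,2]>.058)&(C[...,2]<.12)&(np.hypot(C[...,0]-.58,C[...,1]-.05)<.13); s=C[m]
q=(s[:,:2]-JO)@np.array([[np.cos(JY),-np.sin(JY)],[np.sin(JY),np.cos(JY)]])*1000
print(len(s)); print(np.c_[q,s[:,2]*1000].round()[::max(1,len(s)//25)].tolist())
a=q[(q[:,0]<70)&(abs(q[:,1]+10)<30)]; print(len(a),np.rad2deg(np.arctan(np.polyfit(a[:,0],a[:,1],1)[0])))
E
```

```text
knob 0.64 [0.52381693 0.03962728 0.083     ] [0.53318229 0.0537825 ]
pin 0.62 [ 0.48787977 -0.14566046  0.008     ]
307
[[91.0, -3.0, 65.0], [93.0, -51.0, 61.0], [91.0, -60.0, 58.0], [88.0, -70.0, 63.0], [83.0, -55.0, 61.0], [71.0, -2.0, 66.0], [68.0, -9.0, 70.0], [71.0, -59.0, 62.0], [68.0, -63.0, 61.0], [56.0, -13.0, 67.0], [50.0, -10.0, 66.0], [43.0, -17.0, 70.0], [36.0, -12.0, 72.0], [34.0, -18.0, 66.0], [26.0, 0.0, 68.0], [20.0, -0.0, 62.0], [18.0, -13.0, 63.0], [16.0, -23.0, 61.0], [8.0, -17.0, 66.0], [-3.0, -3.0, 70.0], [-9.0, -3.0, 65.0], [-15.0, -10.0, 69.0], [-20.0, -17.0, 68.0], [-34.0, -1.0, 96.0], [-36.0, -17.0, 102.0], [-41.0, -17.0, 91.0]]
218 0.9599194538102447
```

The arm line is within 1° of jig -x, so the keeper is at its stop, with the rod seated and the pin at rest. Handing in.

```bash
python3 -c "
from rig import env
print(env.close_job())"
```

```text
the job is handed in; nothing more can be done
None
```

I handed the job in at about 25 s, but no verdict came back: by the camera checks the pin lies on the bench clear of the jig, the rod sits in both V-notches, the keeper arm is within about 1° of its stop, and nothing was seen to touch the three bystanders (not re-measured at the end).

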